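# Clear the weighing bench: sort sample bottles and the calibration weight

### The arm

A 6-joint arm with a two-finger parallel gripper is mounted at the origin on the work surface. World frame = base frame: x ahead of the robot, y to its left, z up, the work surface at z = 0. Lengths are in m, angles in rad, forces in N, time in s.
With the tool pointing down it reaches from about 0.35 to 0.975 m from the base axis. Payload 4.9 kg.
Tool frame: the origin (TCP) lies between the finger pads; the fingertips stand 25 mm ahead of it and the grasp point (between the pads) lies 6 mm ahead of it (manip.tcp_to_tips is the z of the fingertips in the tool frame, in m); z points along the fingers, y is the line along which they close (so a half turn about z gives the same grasp; the last joint's range is limited). The gripper opens to 85 mm and grips with 20 to 120 N. Pads are 22 mm wide; open, the fingers measure 114 mm over their backs; the gripper's body (76 mm by 85 mm) begins 54 mm behind the grasp point. The pads swing forward as they close: fully open they stand 13 mm farther back than shut.
Start: joints at [-1.421, 0.053, 1.613, -0, 1.476, -0.119], TCP at [0.166, -0.603, 0.256] pointing down, gripper open.
Joint ranges: [-3.01, 3.01], [-1.01, 2.22], [0.06, 2.58], [-1.02, 4.17], [0.09, 2.62], [-3.14, 3.14]. Speed limits (rad/s): [2.57, 2.57, 3.14, 3.14, 3.14, 3.14].

### API

Orientations are given as a unit quaternion [w, x, y, z].
In Python, from plant import manip gives the robot as it stands. The module is installed in compiled form; this text tells all that it offers.
- The arm moves only by the tool arm_command, never from a script. Its argument "moves" is a list of rows, each a list of 3 entries, a list of its own where there are three numbers: the opening, from -1 (shut) to 1 (fully open), then the shift along the tool's x, y, z in units of 0.15 m (1.0 is 0.15 m), then the turn about the tool's z in units of 2 pi rad (1.0 is 2 pi rad). A call has 1 to 20 rows; each row is the pose to reach, as a shift and turn from the pose commanded when the call began, along the tool's axes at that moment, turning the shorter way round; what a row does not reach only later rows make up. A row lasts 1/12 s, in which the tool goes at most 41.7 mm and 7.16 degrees, less where a joint would pass 70% of its speed; a pose out of reach is approached as far as the arm can. A call with a number of a shift or a turn outside -1 to 1 is refused whole. A call with a gripper value outside its range is refused whole. The fingers move at their own pace and stop on an object; the grip force is fixed at half the most. Time passes only in rows, so rows that repeat a pose let the fingers close. It gives the time, the measured TCP pose, the force, the opening and the grip force at its end, in the units of the state.
- manip.state(): the state, without advancing time (a new reading comes with each control period).
- manip.grab_frame(name): name is "side" or "top" or "wrist"; returns a dict with "frame" (400x640x3 uint8, red, green, blue), "fx", "fy", "cx", "cy" (pixels), "R" (3x3) and "t" (3): a world point X has camera coordinates R X + t. Camera axes: x right, y down, z forward; pixel columns grow to the right and rows downward; lengths in m; the calibration is good to about 2 mm. A picture is of the moment at which its call begins. There is no depth.
- manip.job_done(): hands the job in; it is judged then, once.
Trained networks look in a picture, given as the dict that the camera call returned (one of the last four; its "shot" number tells which), for a name from the list of things; names that differ only in an ending like _2 or _b are one class to them, and where a whole thing is asked for, a point or a joint stands for the part that bears it (a point fixed in the world has none). Each returns a list of dicts, best first, with "confidence" (0 to 1); they miss things now and then, are a little off and sometimes report something else, mostly with a low value. They report only what shows in the picture. A call takes as long as a camera call.
- manip.search_frame(picture, target): "extent" ([left, top, right, bottom] in pixels, round what is visible of it).
The state is a dict: "time": time; "joint_pos": joint angles; "joint_vel": joint speeds; "joint_efforts": joint torques, N m; "tool_pos": TCP position; "tool_rot": TCP orientation; "contact_force": force on the tool from outside, world axes, zero at the start; "ft_torque": the same for the moment, N m; "gripper_width": opening from 0.0 (shut) to 1.0 (fully open); "grasp_force": force on a finger pad.
Only numpy, scipy, OpenCV 4.12 (cv2) and the standard library are available. Lean on these libraries where they do the work, as an engineer would, in place of code of your own. Each camera call takes 0.05 s, during which the arm holds its last target. There are 200 camera calls.

### The job

The weighing is done, so clear the bench: put the two amber bottles with orange caps into the orange tray and the two blue-capped white bottles into the blue tray, one bottle to a bay, and return the steel weight to the empty square well of the wooden weight case. Set each one down standing upright on the floor of its bay, without dropping it, and leave the white crucible and the green glass dish where they are.

Things in the scene. Friction and masses are not known exactly. Their poses are not given: they have to be found in the camera images.
- amber_a: Loose upright sample bottle, round, 71 mm tall: amber brown body 40 mm in diameter with straight sides up to 52 mm, orange cap 33 mm in diameter on top. About 80 g. Origin: centre of its underside, z up along its axis; its yaw means nothing. The two amber bottles are alike and either may take either bay of the orange tray.
- amber_b: Loose upright sample bottle, round, 71 mm tall: amber brown body 40 mm in diameter with straight sides up to 52 mm, orange cap 33 mm in diameter on top. About 80 g. Origin: centre of its underside, z up along its axis; its yaw means nothing. The other amber bottle.
- blue_a: Loose upright sample bottle, round, 71 mm tall: white body 40 mm in diameter with straight sides up to 52 mm, blue cap 33 mm in diameter on top. About 80 g. Origin: centre of its underside, z up along its axis; its yaw means nothing. The two blue-capped bottles are alike and either may take either bay of the blue tray.
- blue_b: Loose upright sample bottle, round, 71 mm tall: white body 40 mm in diameter with straight sides up to 52 mm, blue cap 33 mm in diameter on top. About 80 g. Origin: centre of its underside, z up along its axis; its yaw means nothing. The other blue-capped bottle.
- weight: Loose upright steel calibration weight, about 500 g: a cylinder 38 mm in diameter with straight sides up to 50 mm, with a knob 24 mm in diameter on a short neck, 68 mm tall in all. Origin: centre of its underside, z up along its axis; its yaw means nothing.
- tray_orange: Fixed orange tray, 68 mm (its x) by 136 mm (its y) outside, walls 18 mm high, 4 mm thick, floor 4 mm thick. An 18 mm high, 4 mm thick divider across its middle makes two bays along its y, each 60 x 62 mm inside, centred 33 mm from the origin in +y and -y. Origin: centre of its underside, z up. Turned up to 0.35 rad either way.
- tray_blue: Fixed blue tray, 68 mm (its x) by 136 mm (its y) outside, walls 18 mm high, 4 mm thick, floor 4 mm thick. An 18 mm high, 4 mm thick divider across its middle makes two bays along its y, each 60 x 62 mm inside, centred 33 mm from the origin in +y and -y. Origin: centre of its underside, z up. Turned up to 0.35 rad either way.
- weight_case: Fixed pale wooden weight case with a square open well, 60 mm (its x) by 62 mm (its y) inside; walls 18 mm high, 4 mm thick, floor 4 mm thick. On the well's -y side a solid block as high (y -35 to -80 mm) holds three small brass weights, 22 mm high, that stay. Origin: centre of the well, at the case's underside, z up. Turned up to 0.35 rad either way.
- crucible: Loose white porcelain crucible, an open cup 40 mm in diameter at the rim and 36 mm tall, standing among the bottles; to be left alone. Origin: centre of its underside.
- dish: Loose green glass dish, round, 60 mm in diameter and 14 mm tall, lying among the bottles; to be left alone. Origin: centre of its underside.

How it is judged:
By the outcome, as a careful person would: the job done as asked, in the order asked, and still so for the second after the job is handed in, with the robot touching nothing.
It also fails if it takes over 128 s, if anything falls off the work surface, if the arm or the gripper's body presses on something with over 40 N, if the wrist force passes 120 N, or if a joint passes its speed limit or range.

## Working session

There is one attempt and no reset: what is moved stays moved. The work goes in short steps, Python scripts to look and compute and a tool call to move; the robot and the scene stay as the last step left them, time stands still between calls to the robot, and variables do not carry over. Pictures are saved under pics/ and viewed, at most 14 in all, crops included, and the job is handed in when it is done.

Besides the shell and the picture viewer there is one more tool, called as name(argument=value, ...) on one line, values as JSON. arm_command: Moves the arm, as the interface text tells. Shifts and turns lie within -1 to 1; 1 stands for 0.15 m of shift or 2 pi rad of turn. Its arguments: {"type":"object","properties":{"moves":{"type":"array"}},"required":["moves"]}

```bash
mkdir -p pics
cat > h.py <<'E'
import numpy as np,cv2
from plant import manip
def save(p,n): cv2.imwrite(f'pics/{n}.png',cv2.cvtColor(p['frame'],cv2.COLOR_RGB2BGR))
def ray(p,u,v,z):
    R=np.array(p['R']);t=np.array(p['t']);c=-R.T@t
    d=R.T@np.array([(u-p['cx'])/p['fx'],(v-p['cy'])/p['fy'],1]);return c+d*(z-c[2])/d[2]
def proj(p,X):
    q=np.array(p['R'])@np.array(X)+np.array(p['t']);return np.array([p['fx']*q[0]/q[2]+p['cx'],p['fy']*q[1]/q[2]+p['cy']])
E
python3 - <<'E'
from h import *
print(manip.state(),manip.tcp_to_tips)
for n in('top','side'):
    p=manip.grab_frame(n);save(p,n+'0')
    print(n,p['fx'],p['cx'],p['cy'],-np.array(p['R']).T@p['t'],np.round(p['R'],3).tolist())
    for k in['amber_a','blue_a','weight','tray_orange','tray_blue','weight_case','crucible','dish']:
        for d in manip.search_frame(p,k):
            e=d['extent'];print(k,round(d['confidence'],2),np.round(e,1).tolist(),np.round(ray(p,(e[0]+e[2])/2,(e[1]+e[3])/2,.036),3))
E
```

```text
{'time': 0.0, 'joint_pos': array([-1.42106343e+00,  5.33501514e-02,  1.61429687e+00, -1.70784427e-05,
        1.47598355e+00, -1.19031949e-01]), 'joint_vel': array([-1.94988296e-03,  8.78086513e-04, -1.80777162e-03,  2.93628761e-04,
        1.04092095e-03,  6.17222924e-06]), 'joint_efforts': array([ 1.99771762e-05, -3.93683231e+01, -3.70174563e+01, -8.63173204e-05,
        7.13426038e-03,  4.31440526e-06]), 'tool_pos': array([ 0.16585439, -0.60200138,  0.2550654 ]), 'tool_rot': array([-1.01870659e-03,  9.90983638e-01,  1.33979069e-01, -2.41398999e-05]), 'contact_force': array([ 0.38512663,  0.02822348, -0.65759739]), 'ft_torque': array([ 0.05334438, -0.04972074, -0.05101854]), 'grasp_force': 0.0, 'gripper_width': 1.000164276035157} 0.025
top 470.12350178129356 305.6242905740957 201.85576743097732 [ 0.31959952 -0.03452504  0.91454988] [[0.018, -1.0, -0.008], [-0.981, -0.016, -0.195], [0.195, 0.012, -0.981]]
amber_a 0.67 [248.9, 219.0, 271.8, 241.6] [0.438 0.06  0.036]
amber_a 0.56 [314.6, 195.8, 333.1, 222.9] [ 0.48  -0.059  0.036]
blue_a 0.98 [365.9, 226.9, 388.2, 248.3] [ 0.428 -0.1
[... 888 characters left out ...]
r_a 0.8 [334.4, 224.3, 350.7, 263.3] [0.438 0.064 0.036]
blue_a 0.97 [357.6, 165.3, 375.5, 195.3] [ 0.415 -0.153  0.036]
blue_a 0.72 [297.1, 257.1, 321.3, 298.2] [0.487 0.164 0.036]
weight 0.52 [339.1, 145.5, 356.1, 171.1] [ 0.475 -0.233  0.036]
tray_orange 0.69 [209.0, 256.0, 262.4, 316.7] [0.623 0.212 0.036]
tray_orange 0.33 [391.8, 145.1, 406.8, 163.5] [ 0.345 -0.274  0.036]
tray_blue 0.79 [235.5, 195.2, 280.0, 244.0] [0.636 0.027 0.036]
weight_case 0.87 [274.9, 146.6, 302.0, 176.7] [ 0.623 -0.191  0.036]
crucible 0.6 [390.8, 146.2, 409.0, 161.9] [ 0.344 -0.275  0.036]
crucible 0.41 [330.5, 316.6, 365.9, 346.6] [0.392 0.268 0.036]
dish 0.71 [334.5, 313.8, 367.0, 346.8] [0.388 0.265 0.036]
```

View pics/top0.png

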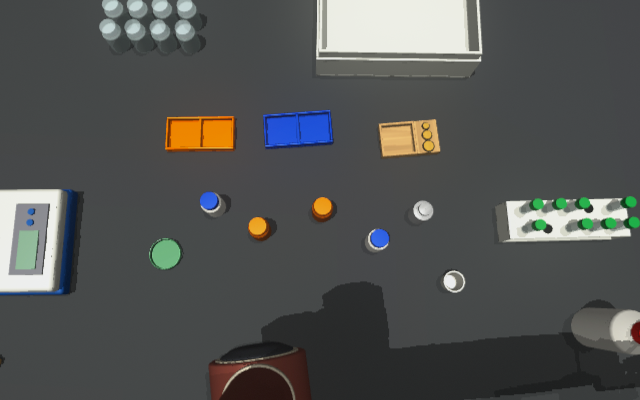

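View pics/side0.png

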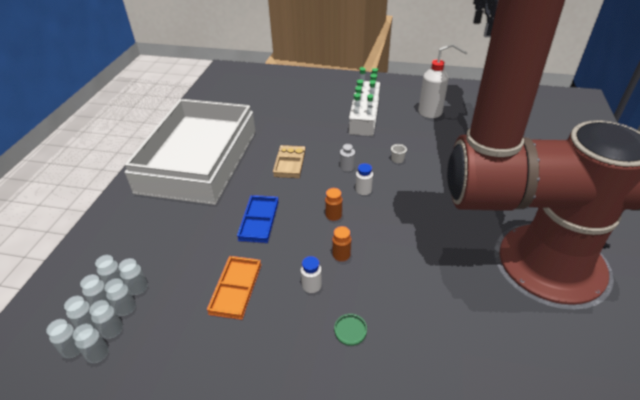

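The top view shows blue caps at (209,200) and (379,238), orange caps at (258,226) and (322,206), and the weight knob at (423,209). The orange tray is at (200,133), the blue tray at (298,129), and the case at (409,139) with its well on the left. The side view agrees. The search also gave some low-confidence false hits: blue_a on the case, tray_orange and dish on other things. Next I'll fit the known shapes to colour masks in both views.

```bash
cat > fit.py <<'E'
from h import *
from scipy.optimize import minimize
def circ(x,y,r,zs): a=np.linspace(0,2*np.pi,40); return np.array([[x+r*np.cos(b),y+r*np.sin(b),z] for z in zs for b in a])
def box(x,y,w,x0,x1,y0,y1,zs):
    c,s=np.cos(w),np.sin(w); return np.array([[x+c*u-s*v,y+s*u+c*v,z] for z in zs for u in(x0,x1) for v in(y0,y1)])
def mask(p,kind,c,rad):
    hsv=cv2.cvtColor(p['frame'],cv2.COLOR_RGB2HSV).astype(int);H,S,V=hsv[...,0],hsv[...,1],hsv[...,2]
    m={'orange':(H>=6)&(H<18)&(S>150)&(V>110),'cap_o':(H<18)&(S>150)&(V>60),'blue':(H>105)&(H<130)&(S>150)&(V>60),
       'wood':(H>8)&(H<28)&(S>50)&(V>90),'grey':(V>75)}[kind].astype(np.uint8)
    r=np.zeros_like(m);cv2.circle(r,tuple(int(i) for i in c),rad,1,-1);m*=r
    n,l,st,_=cv2.connectedComponentsWithStats(m); 
    b=(l==1+np.argmax(st[1:,4])).astype(np.uint8)
    h=cv2.convexHull(cv2.findContours(b,0,2)[0][0]); return h
def hullsdf(h):
    s=8;m=np.zeros((400*2,640*2),np.uint8); return h
def fit(P,hs,model,x0,step):
    S=4
    def ren(h,o):
        m=np.zeros((420,420),np.uint8);cv2.fillConvexPoly(m,np.round(((h.reshape(-1,2)-o)*S+210)*16).astype(np.int32),1,shift=4);return m
    os=[h.reshape(-1,2).mean(0) for h in hs];ms=[ren(h,o) for h,o in zip(hs,os)]
    def cost(v):
        t=0
        for p,o,m in zip(P,os,ms):
            q=np.array([proj(p,X) for X in model(v)],np.float32);k=ren(cv2.convexHull(q),o)
            t+=(k!=m).sum()/m.sum()
        return t
    sx=np.vstack([x0]+[np.array(x0)+np.eye(len(x0))[i]*step[i] for i in range(len(x0))])
    r=minimize(cost,x0,method='Nelder-Mead',options=dict(initial_simplex=sx,maxiter=250,xatol=1e-5,fatol=1e-5));return r.x,r.fun
E
cat > m1.py <<'E'
from fit import *
T,D=manip.grab_frame('top'),manip.grab_frame('side')
cap=lambda v:circ(v[0],v[1],.0165,(v[2]-.019,v[2]))
body=lambda v:np.vstack([circ(v[0],v[1],.019,(0,.05)),circ(v[0],v[1],.012,(v[2]-.01,v[2]))])
tray=lambda v:box(v[0],v[1],v[2],-.034,.034,-.068,.068,(0,v[3]))
case=lambda v:box(v[0],v[1],v[2],-.034,.034,-.080,.035,(0,v[3]))
def go(n,kind,model,x0,step,r,zc):
    hs=[mask(p,kind,proj(p,[x0[0],x0[1]+(-.022 if n=='case' else 0),zc]),r) for p in(T,D)]
    for lab,P,H in(('both',(T,D),hs),):
        x,f=fit(P,H,model,x0,step);print(n,np.round(x,4),round(f,3))
b=[.01,.01,.006]
for n,k,x,y in(('amber1','cap_o',.44,.06),('amber2','cap_o',.48,-.055),('blue1','blue',.42,-.155),('blue2','blue',.486,.158)): go(n,k,cap,[x,y,.07],b,20,.062)
go('weight','grey',body,[.477,-.238,.066],b,20,.035)
for n,k,x,y,m in(('tro','orange',.625,.19,tray),('trb','blue',.638,.01,tray),('case','wood',.624,-.19,case)): go(n,k,m,[x,y,.05,.018],[.01,.01,.1,.006],48,.009)
E
python3 m1.py
```

```text
amber1 [0.4407 0.0635 0.0675] 0.673
amber2 [ 0.479  -0.0534  0.0656] 0.742
blue1 [ 0.4237 -0.1588  0.0733] 0.877
blue2 [0.4879 0.154  0.0714] 0.747
weight [ 0.4802 -0.2446  0.0737] 0.786
tro [0.6369 0.1924 0.0316 0.0164] 0.11
trb [ 0.65   -0.0049  0.0941  0.0156] 0.078
case [ 0.6315 -0.2065  0.1012  0.0185] 0.102
```

```bash
cat > ov.py <<'E'
from fit import *
B=[(.4407,.0635),(.479,-.0534),(.4237,-.1588),(.4879,.154)]
W=(.4802,-.2446)
TR=[(.6369,.1924,.0316),(.65,-.0049,.0941)];C=(.6315,-.2065,.1012)
ims=[]
for n,(u0,v0,u1,v1) in(('top',(140,100,470,300)),('side',(190,130,430,350))):
    p=manip.grab_frame(n);s=2.4 if n=='top' else 2.5
    im=cv2.cvtColor(p['frame'],cv2.COLOR_RGB2BGR)[v0:v1,u0:u1];im=cv2.resize(im,None,fx=s,fy=s,interpolation=cv2.INTER_NEAREST)
    def dr(X,c): 
        q=np.array([proj(p,x) for x in X]);q=((q+.5-[u0,v0])*s).astype(np.int32);cv2.polylines(im,[q],True,c,1)
    for b in B:
        dr(circ(*b,.0165,[.071]),(0,255,0));dr(circ(*b,.02,[0]),(0,255,255))
    dr(circ(*W,.012,[.068]),(0,255,0));dr(circ(*W,.019,[0]),(0,255,255))
    o=[0,1,3,2]
    for t in TR: dr(box(*t,-.034,.034,-.068,.068,[.018])[o],(0,255,0))
    dr(box(*C,-.034,.034,-.08,.035,[.018])[o],(0,255,0));dr(box(*C,-.03,.03,-.031,.031,[.018])[o],(0,255,0))
    cv2.imwrite(f'pics/ov_{n}.png',im)
E
python3 ov.py
```

```text
(no output)
```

View pics/ov_top.png

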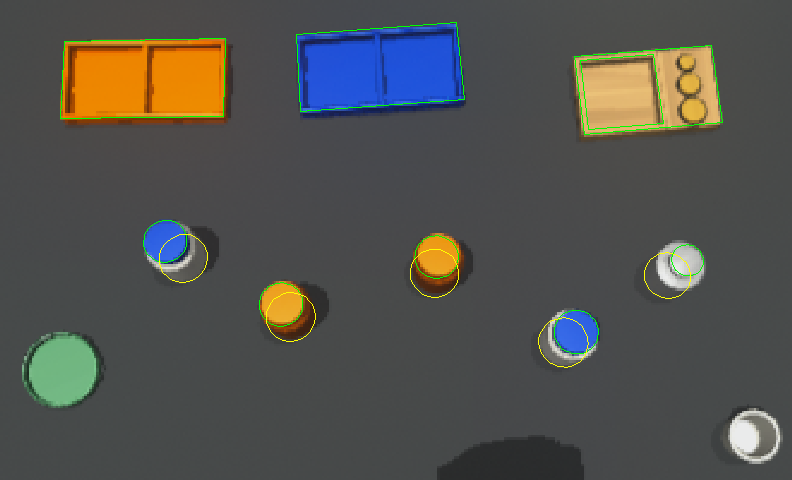

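View pics/ov_side.png

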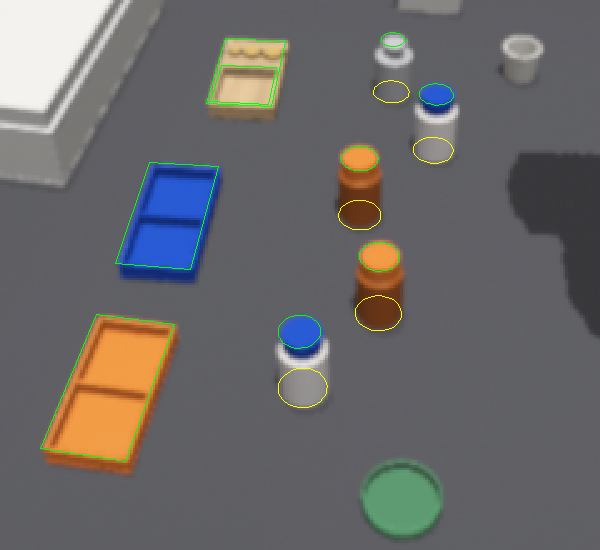

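Both overlays match the picture well: cap rings, tray rims and the case well all line up to within 2–3 mm, and the fitted heights agree with the text. Now I'll move to the amber bottle at (.479, -.053).

arm_command(moves=[[1,[1,-1,0],0],[1,[1,-1,0],0],[1,[1,-1,0],0],[1,[1,-1,0],0],[1,[1,-1,0],0],[1,[1,-1,0],0],[1,[1,-1,0],0]])

```text
time: 1.68
tool_pos: [0.2718, -0.4165, 0.2566]
tool_rot: [0.001, 0.991, 0.136, 0.0]
contact_force: [-0.5, -0.8, 0.4]
gripper_width: 1.002
grasp_force: 0.0
```

arm_command(moves=[[1,[1,-1,0],0],[1,[1,-1,0],0],[1,[1,-1,0],0],[1,[1,-1,0],0],[1,[1,-1,0],0],[1,[1,-1,0],0],[1,[1,-1,0],0]])

```text
time: 2.27
tool_pos: [0.3763, -0.2332, 0.2566]
tool_rot: [0.0, 0.991, 0.136, 0.0]
contact_force: [-0.7, -0.6, 0.7]
gripper_width: 1.001
grasp_force: 0.0
```

arm_command(moves=[[1,[0.98,-0.97,0.7],-0.207],[1,[0.98,-0.97,0.7],-0.207],[1,[0.98,-0.97,0.7],-0.207],[1,[0.98,-0.97,0.7],-0.207],[1,[0.98,-0.97,0.7],-0.207],[1,[0.98,-0.97,0.7],-0.207],[1,[0.98,-0.97,0.7],-0.207],[1,[0.98,-0.97,0.7],-0.207],[1,[0.98,-0.97,0.7],-0.207],[1,[0.98,-0.97,0.7],-0.207],[1,[0.98,-0.97,0.7],-0.207],[1,[0.98,-0.97,0.7],-0.207],[1,[0.98,-0.97,0.7],-0.207],[1,[0.98,-0.97,0.7],-0.207],[1,[0.98,-0.97,0.7],-0.207]])

```text
time: 3.52
tool_pos: [0.4787, -0.0552, 0.1513]
tool_rot: [0.0, 0.708, 0.706, -0.0]
contact_force: [0.5, -0.0, -0.6]
gripper_width: 1.002
grasp_force: 0.0
```

arm_command(moves=[[1,[0.01,0,0.25],0],[1,[0.01,0,0.5],0],[1,[0.01,0,0.65],0],[1,[0.01,0,0.715],0],[1,[0.01,0,0.715],0],[-1,[0.01,0,0.715],0],[-1,[0.01,0,0.715],0],[-1,[0.01,0,0.715],0],[-1,[0.01,0,0.715],0],[-1,[0.01,0,0.715],0],[-1,[0.01,0,0.715],0],[-1,[0.01,0,0.715],0],[-1,[0.01,0,0.715],0],[-1,[0.01,0,0.715],0],[-1,[0.01,0,0.715],0],[-1,[0.01,0,0.715],0]])

```text
time: 4.85
tool_pos: [0.4805, -0.0533, 0.0464]
tool_rot: [0.002, 0.708, 0.707, 0.001]
contact_force: [-0.9, -0.3, 7.0]
gripper_width: 0.45
grasp_force: 60.7
```

arm_command(moves=[[-1,[0,0,-0.2],0],[-1,[0,0,-0.4],0],[-1,[0,0,-0.65],0],[-1,[0.2,0.2,-0.77],0],[-1,[0.7,0.53,-0.77],0],[-1,[0.7,0.53,-0.77],0],[-1,[0.7,0.53,-0.77],0],[-1,[0.7,0.53,-0.77],0]])

```text
time: 5.52
tool_pos: [0.5594, 0.0543, 0.1602]
tool_rot: [0.0, 0.706, 0.708, 0.001]
contact_force: [-0.8, -1.3, -0.5]
gripper_width: 0.455
grasp_force: 60.7
```

arm_command(moves=[[-1,[0.3,0.25,0],0],[-1,[0.5,0.4,0],0],[-1,[0.71,0.52,0],0],[-1,[0.71,0.52,0],0],[-1,[0.71,0.52,0],0],[-1,[0.71,0.52,0],0],[-1,[0.71,0.52,0],0]])

```text
time: 6.1
tool_pos: [0.6355, 0.1568, 0.1592]
tool_rot: [-0.0, 0.708, 0.706, -0.001]
contact_force: [-0.3, -0.9, -0.6]
gripper_width: 0.446
grasp_force: 60.8
```

Run:
```python
from h import *
for n in('top','side'):
    p=manip.grab_frame(n);f=cv2.cvtColor(p['frame'],cv2.COLOR_RGB2BGR)
    f=f[80:230,140:360] if n=='top' else f[170:340,170:390]
    cv2.imwrite(f'pics/a_{n}.png',cv2.resize(f,None,fx=2,fy=2,interpolation=cv2.INTER_NEAREST))
a,b=cv2.imread('pics/a_top.png'),cv2.imread('pics/a_side.png')
cv2.imwrite('pics/a_both.png',np.vstack([cv2.resize(a,(400,273)),cv2.resize(b,(400,309))]))
s=manip.state();print(s['tool_pos'],s['gripper_width'],s['contact_force'])
```

```text
[0.63567773 0.15684851 0.15947354] 0.4508209779237478 [ 0.07306316 -0.2265127  -0.41709995]
```

View pics/a_both.png

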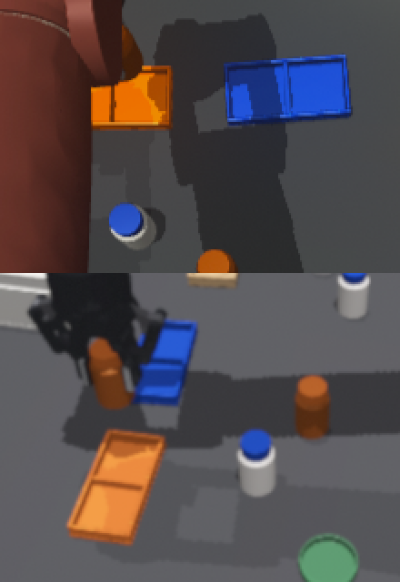

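The orange bottle is held over the right bay. Its lean in the side view is what perspective gives at that spot, so it's upright. Lowering.

arm_command(moves=[[-1,[0.015,0.015,0.2],0],[-1,[0.015,0.015,0.4],0],[-1,[0.015,0.015,0.55],0],[-1,[0.015,0.015,0.65],0],[-1,[0.015,0.015,0.69],0],[-1,[0.015,0.015,0.71],0],[-1,[0.015,0.015,0.72],0],[-1,[0.015,0.015,0.725],0],[-1,[0.015,0.015,0.725],0],[-1,[0.015,0.015,0.725],0],[-1,[0.015,0.015,0.725],0]])

```text
time: 7.12
tool_pos: [0.6394, 0.1609, 0.052]
tool_rot: [0.001, 0.708, 0.707, 0.001]
contact_force: [-0.3, -0.3, -1.5]
gripper_width: 0.451
grasp_force: 60.8
```

arm_command(moves=[[-1,[0,0,0.005],0],[-1,[0,0,0.01],0],[-1,[0,0,0.01],0],[-1,[0,0,0.01],0]])

```text
time: 7.45
tool_pos: [0.6391, 0.1609, 0.0504]
tool_rot: [0.0, 0.708, 0.707, 0.0]
contact_force: [-1.9, 0.2, 5.5]
gripper_width: 0.452
grasp_force: 61.3
```

arm_command(moves=[[0.4,[0,0,0],0],[0.4,[0,0,0],0],[0.4,[0,0,0],0],[0.4,[0,0,0],0],[0.4,[0,0,0],0],[0.4,[0,0,0],0],[0.4,[0,0,-0.1],0],[0.4,[0,0,-0.3],0],[0.4,[0,0,-0.5],0],[0.4,[0,0,-0.68],0],[1,[0,-0.3,-0.68],0],[1,[-0.2,-0.6,-0.68],0],[1,[-0.3,-0.8,-0.68],0],[1,[-0.3,-0.8,-0.68],0],[1,[-0.3,-0.8,-0.68],0]])

```text
time: 8.7
tool_pos: [0.5162, 0.1151, 0.1514]
tool_rot: [-0.0, 0.708, 0.706, -0.0]
contact_force: [0.9, 0.7, 0.4]
gripper_width: 0.999
grasp_force: 0.0
```

arm_command(moves=[[1,[-0.3,-0.35,0],0],[1,[-0.35,-0.52,0],0],[1,[-0.35,-0.52,0],0],[1,[-0.35,-0.52,0],0],[1,[-0.35,-0.52,0],0]])

```text
time: 9.12
tool_pos: [0.4421, 0.0635, 0.153]
tool_rot: [0.001, 0.708, 0.706, 0.001]
contact_force: [0.4, -0.3, 0.1]
gripper_width: 1.0
grasp_force: 0.0
```

Run:
```python
from h import *
p=manip.grab_frame('side');f=cv2.cvtColor(p['frame'],cv2.COLOR_RGB2BGR)[130:350,190:430]
cv2.imwrite('pics/b.png',cv2.resize(f,None,fx=2,fy=2))
print(manip.state()['tool_pos'])
```

```text
[0.44244853 0.06372513 0.1530117 ]
```

View pics/b.png

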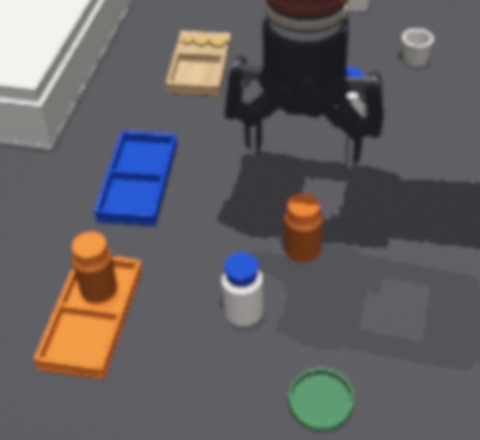

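The first amber bottle stands upright in the far bay, at crop pixel (95,270), with the gripper above the second. I'll grasp that one next.

arm_command(moves=[[1,[0,-0.01,0.25],0],[1,[0,-0.01,0.5],0],[1,[0,-0.01,0.65],0],[1,[0,-0.01,0.72],0],[1,[0,-0.01,0.72],0],[-1,[0,-0.01,0.72],0],[-1,[0,-0.01,0.72],0],[-1,[0,-0.01,0.72],0],[-1,[0,-0.01,0.72],0],[-1,[0,-0.01,0.72],0],[-1,[0,-0.01,0.72],0],[-1,[0,-0.01,0.72],0],[-1,[0,-0.01,0.72],0],[-1,[0,-0.01,0.72],0],[-1,[0,-0.01,0.72],0],[-1,[0,-0.01,0.72],0]])

```text
time: 10.5
tool_pos: [0.4408, 0.0635, 0.0455]
tool_rot: [0.001, 0.708, 0.707, 0.001]
contact_force: [-0.1, 0.4, 5.4]
gripper_width: 0.449
grasp_force: 60.6
```

arm_command(moves=[[-1,[0,0,-0.2],0],[-1,[0,0,-0.4],0],[-1,[0,0,-0.65],0],[-1,[0.1,0.1,-0.77],0],[-1,[0.3,0.3,-0.77],0],[-1,[0.54,0.65,-0.77],0],[-1,[0.54,0.65,-0.77],0],[-1,[0.54,0.65,-0.77],0],[-1,[0.54,0.65,-0.77],0]])

```text
time: 11.25
tool_pos: [0.537, 0.1448, 0.1589]
tool_rot: [-0.0, 0.707, 0.707, -0.0]
contact_force: [1.0, -0.5, -1.0]
gripper_width: 0.447
grasp_force: 60.7
```

arm_command(moves=[[-1,[0.25,0.25,0],0],[-1,[0.4,0.45,0],0],[-1,[0.54,0.65,0],0],[-1,[0.54,0.65,0],0],[-1,[0.54,0.65,0],0],[-1,[0.54,0.65,0],0],[-1,[0.54,0.65,0],0]])

```text
time: 11.83
tool_pos: [0.6331, 0.2241, 0.1591]
tool_rot: [-0.0, 0.708, 0.706, -0.0]
contact_force: [-0.1, 0.4, -0.3]
gripper_width: 0.453
grasp_force: 60.8
```

arm_command(moves=[[-1,[0.005,0.01,0.2],0],[-1,[0.005,0.01,0.4],0],[-1,[0.005,0.01,0.55],0],[-1,[0.005,0.01,0.65],0],[-1,[0.005,0.01,0.69],0],[-1,[0.005,0.01,0.71],0],[-1,[0.005,0.01,0.72],0],[-1,[0.005,0.01,0.725],0],[-1,[0.005,0.01,0.725],0],[-1,[0.005,0.01,0.725],0],[-1,[0.005,0.01,0.725],0]])

```text
time: 12.75
tool_pos: [0.6364, 0.2262, 0.0512]
tool_rot: [0.0, 0.708, 0.707, 0.001]
contact_force: [0.3, 0.2, -0.6]
gripper_width: 0.449
grasp_force: 60.8
```

arm_command(moves=[[-1,[0,0,0.005],0],[-1,[0,0,0.01],0],[-1,[0,0,0.015],0],[-1,[0,0,0.015],0],[-1,[0,0,0.015],0]])

```text
time: 13.17
tool_pos: [0.6362, 0.2262, 0.0496]
tool_rot: [0.0, 0.708, 0.707, 0.0]
contact_force: [-2.8, -0.4, 7.1]
gripper_width: 0.447
grasp_force: 61.6
```

arm_command(moves=[[0.4,[0,0,0],0],[0.4,[0,0,0],0],[0.4,[0,0,0],0],[0.4,[0,0,0],0],[0.4,[0,0,0],0],[0.4,[0,0,0],0],[0.4,[0,0,-0.1],0],[0.4,[0,0,-0.3],0],[0.4,[0,0,-0.5],0],[0.4,[0,0,-0.68],0],[1,[0,-0.3,-0.68],0],[1,[-0.2,-0.6,-0.68],0],[1,[-0.48,-0.99,-0.68],0],[1,[-0.48,-0.99,-0.68],0],[1,[-0.48,-0.99,-0.68],0],[1,[-0.48,-0.99,-0.68],0],[1,[-0.48,-0.99,-0.68],0]])

```text
time: 14.58
tool_pos: [0.4881, 0.1543, 0.1514]
tool_rot: [0.001, 0.708, 0.706, 0.001]
contact_force: [-0.3, 0.3, -0.4]
gripper_width: 0.999
grasp_force: 0.0
```

Run:
```python
from h import *
p=manip.grab_frame('side');f=cv2.cvtColor(p['frame'],cv2.COLOR_RGB2BGR)[130:350,190:430]
cv2.imwrite('pics/c.png',cv2.resize(f,None,fx=2,fy=2))
print(manip.state()['tool_pos'])
```

```text
[0.48873713 0.15458148 0.15157598]
```

View pics/c.png

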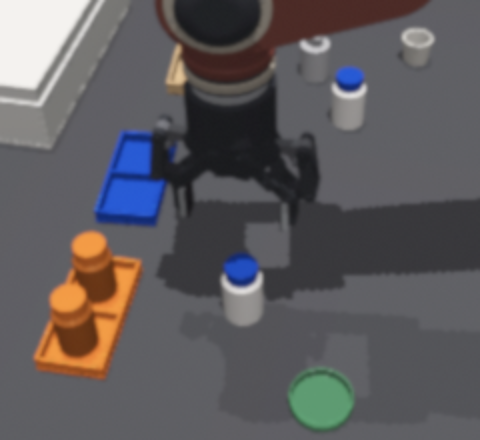

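Both amber bottles stand in their bays, at crop pixels (92,270) and (72,320). The gripper is over the near blue-capped bottle.

arm_command(moves=[[1,[0,0,0.25],0],[1,[0,0,0.5],0],[1,[0,0,0.65],0],[1,[0,0,0.715],0],[1,[0,0,0.715],0],[-1,[0,0,0.715],0],[-1,[0,0,0.715],0],[-1,[0,0,0.715],0],[-1,[0,0,0.715],0],[-1,[0,0,0.715],0],[-1,[0,0,0.715],0],[-1,[0,0,0.715],0],[-1,[0,0,0.715],0],[-1,[0,0,0.715],0],[-1,[0,0,0.715],0],[-1,[0,0,0.715],0]])

```text
time: 15.97
tool_pos: [0.489, 0.1545, 0.0449]
tool_rot: [0.001, 0.708, 0.707, 0.002]
contact_force: [-0.5, 0.3, 6.1]
gripper_width: 0.451
grasp_force: 60.7
```

arm_command(moves=[[-1,[0,0,-0.2],0],[-1,[0,0,-0.4],0],[-1,[0,0,-0.65],0],[-1,[-0.1,0.1,-0.77],0],[-1,[-0.3,0.35,-0.77],0],[-1,[-0.5,0.6,-0.77],0],[-1,[-0.7,0.8,-0.77],0],[-1,[-0.84,1,-0.77],0],[-1,[-0.84,1,-0.77],0],[-1,[-0.84,1,-0.77],0],[-1,[-0.84,1,-0.77],0],[-1,[-0.84,1,-0.77],0]])

```text
time: 16.97
tool_pos: [0.6359, 0.0288, 0.1578]
tool_rot: [-0.001, 0.707, 0.707, -0.0]
contact_force: [0.2, -0.0, -1.1]
gripper_width: 0.45
grasp_force: 60.8
```

arm_command(moves=[[-1,[0,0.05,0.1],0],[-1,[0,0.05,0.2],0],[-1,[0,0.05,0.4],0],[-1,[0,0.05,0.55],0],[-1,[0,0.05,0.65],0],[-1,[0,0.05,0.69],0],[-1,[0,0.05,0.71],0],[-1,[0,0.05,0.72],0],[-1,[0,0.05,0.725],0],[-1,[0,0.05,0.725],0],[-1,[0,0.05,0.725],0]])

```text
time: 17.88
tool_pos: [0.6455, 0.0279, 0.0508]
tool_rot: [0.001, 0.708, 0.707, 0.001]
contact_force: [0.5, 0.2, -0.4]
gripper_width: 0.445
grasp_force: 60.8
```

Contact should come at about z = 0.0489.

arm_command(moves=[[-1,[0,0,0.005],0],[-1,[0,0,0.01],0],[-1,[0,0,0.015],0],[-1,[0,0,0.015],0],[-1,[0,0,0.015],0]])

```text
time: 18.3
tool_pos: [0.6452, 0.0279, 0.049]
tool_rot: [0.0, 0.708, 0.707, 0.0]
contact_force: [-4.1, 0.1, 7.8]
gripper_width: 0.448
grasp_force: 61.6
```

arm_command(moves=[[0.4,[0,0,0],0],[0.4,[0,0,0],0],[0.4,[0,0,0],0],[0.4,[0,0,0],0],[0.4,[0,0,0],0],[0.4,[0,0,0],0],[0.4,[0,0,-0.1],0],[0.4,[0,0,-0.3],0],[0.4,[0,0,-0.5],0],[0.4,[0,0,-0.68],0],[1,[-0.2,-0.2,-0.68],0],[1,[-0.4,-0.5,-0.68],0],[1,[-0.62,-0.74,-0.68],0],[1,[-0.62,-0.74,-0.68],0],[1,[-0.62,-0.74,-0.68],0],[1,[-0.62,-0.74,-0.68],0]])

```text
time: 19.63
tool_pos: [0.5332, -0.0655, 0.1504]
tool_rot: [0.001, 0.708, 0.706, 0.001]
contact_force: [-0.4, 0.3, 0.2]
gripper_width: 0.998
grasp_force: 0.0
```

arm_command(moves=[[1,[-0.3,-0.3,0],0],[1,[-0.62,-0.74,0],0],[1,[-0.62,-0.74,0],0],[1,[-0.62,-0.74,0],0],[1,[-0.62,-0.74,0],0],[1,[-0.62,-0.74,0],0],[1,[-0.62,-0.74,0],0]])

```text
time: 20.22
tool_pos: [0.4234, -0.1575, 0.1499]
tool_rot: [0.001, 0.707, 0.707, 0.0]
contact_force: [0.1, -0.4, 0.1]
gripper_width: 1.003
grasp_force: 0.0
```

Run:
```python
from h import *
p=manip.grab_frame('side');f=cv2.cvtColor(p['frame'],cv2.COLOR_RGB2BGR)[130:350,190:430]
cv2.imwrite('pics/d.png',cv2.resize(f,None,fx=2,fy=2))
print(manip.state()['tool_pos'])
```

```text
[ 0.42346064 -0.15729224  0.14973493]
```

View pics/d.png

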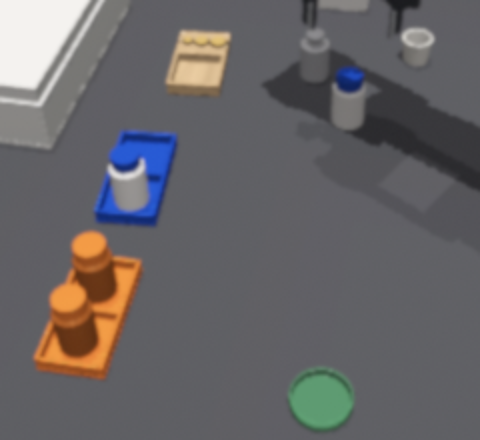

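The first blue-capped bottle stands in the near bay of the blue tray, at crop pixel (128,180). I'll grasp the second one.

arm_command(moves=[[1,[-0.01,0,0.25],0],[1,[-0.01,0,0.5],0],[1,[-0.01,0,0.65],0],[1,[-0.01,0,0.705],0],[1,[-0.01,0,0.705],0],[-1,[-0.01,0,0.705],0],[-1,[-0.01,0,0.705],0],[-1,[-0.01,0,0.705],0],[-1,[-0.01,0,0.705],0],[-1,[-0.01,0,0.705],0],[-1,[-0.01,0,0.705],0],[-1,[-0.01,0,0.705],0],[-1,[-0.01,0,0.705],0],[-1,[-0.01,0,0.705],0],[-1,[-0.01,0,0.705],0],[-1,[-0.01,0,0.705],0]])

```text
time: 21.6
tool_pos: [0.4238, -0.1602, 0.0455]
tool_rot: [0.002, 0.708, 0.707, 0.001]
contact_force: [-0.3, 0.4, 6.2]
gripper_width: 0.452
grasp_force: 60.7
```

arm_command(moves=[[-1,[0,0,-0.2],0],[-1,[0,0,-0.4],0],[-1,[0,0,-0.65],0],[-1,[0.1,0.1,-0.77],0],[-1,[0.2,0.35,-0.77],0],[-1,[0.41,0.76,-0.77],0],[-1,[0.41,0.76,-0.77],0],[-1,[0.41,0.76,-0.77],0],[-1,[0.41,0.76,-0.77],0]])

```text
time: 22.35
tool_pos: [0.5369, -0.0973, 0.1588]
tool_rot: [-0.0, 0.707, 0.707, -0.0]
contact_force: [-0.0, -0.4, -1.3]
gripper_width: 0.447
grasp_force: 60.7
```

arm_command(moves=[[-1,[0.2,0.3,0],0],[-1,[0.3,0.5,0],0],[-1,[0.41,0.76,0],0],[-1,[0.41,0.76,0],0],[-1,[0.41,0.76,0],0],[-1,[0.41,0.76,0],0],[-1,[0.41,0.76,0],0]])

```text
time: 22.93
tool_pos: [0.649, -0.0375, 0.1588]
tool_rot: [-0.0, 0.708, 0.706, -0.0]
contact_force: [-1.1, -0.1, -1.4]
gripper_width: 0.452
grasp_force: 60.9
```

arm_command(moves=[[-1,[0,0.015,0.1],0],[-1,[0,0.015,0.2],0],[-1,[0,0.015,0.4],0],[-1,[0,0.015,0.55],0],[-1,[0,0.015,0.65],0],[-1,[0,0.015,0.69],0],[-1,[0,0.015,0.71],0],[-1,[0,0.015,0.72],0],[-1,[0,0.015,0.725],0],[-1,[0,0.015,0.725],0],[-1,[0,0.015,0.725],0]])

```text
time: 23.85
tool_pos: [0.6536, -0.0367, 0.0516]
tool_rot: [0.001, 0.708, 0.707, 0.001]
contact_force: [0.3, 0.8, -1.6]
gripper_width: 0.453
grasp_force: 60.9
```

Contact is expected at about 0.0495.

arm_command(moves=[[-1,[0,0,0.005],0],[-1,[0,0,0.01],0],[-1,[0,0,0.015],0],[-1,[0,0,0.015],0],[-1,[0,0,0.015],0]])

```text
time: 24.27
tool_pos: [0.6533, -0.0366, 0.0495]
tool_rot: [0.0, 0.708, 0.707, 0.0]
contact_force: [-2.6, 0.0, 6.0]
gripper_width: 0.451
grasp_force: 61.6
```

arm_command(moves=[[0.4,[0,0,0],0],[0.4,[0,0,0],0],[0.4,[0,0,0],0],[0.4,[0,0,0],0],[0.4,[0,0,0],0],[0.4,[0,0,0],0],[0.4,[0,0,-0.1],0],[0.4,[0,0,-0.3],0],[0.4,[0,0,-0.5],0],[0.4,[0,0,-0.68],0],[1,[-0.2,-0.2,-0.68],0],[1,[-0.4,-0.4,-0.68],0],[1,[-0.69,-0.58,-0.68],0],[1,[-0.69,-0.58,-0.68],0],[1,[-0.69,-0.58,-0.68],0],[1,[-0.69,-0.58,-0.68],0]])

```text
time: 25.6
tool_pos: [0.5658, -0.1403, 0.1509]
tool_rot: [0.001, 0.708, 0.706, 0.001]
contact_force: [-0.6, 0.3, 0.6]
gripper_width: 1.001
grasp_force: 0.0
```

arm_command(moves=[[1,[-0.3,-0.3,0],0],[1,[-0.69,-0.58,0],0],[1,[-0.69,-0.58,0],0],[1,[-0.69,-0.58,0],0],[1,[-0.69,-0.58,0],0],[1,[-0.69,-0.58,0],0],[1,[-0.69,-0.58,0],0]])

```text
time: 26.18
tool_pos: [0.4795, -0.2422, 0.15]
tool_rot: [0.0, 0.707, 0.707, 0.0]
contact_force: [0.7, 0.6, -0.0]
gripper_width: 0.998
grasp_force: 0.0
```

Run:
```python
from h import *
q=manip.grab_frame('wrist');p=manip.grab_frame('side');f=cv2.cvtColor(p['frame'],cv2.COLOR_RGB2BGR)[130:350,190:430]
g=cv2.cvtColor(q['frame'],cv2.COLOR_RGB2BGR)
for X in([.4802,-.2446,.068],[.4802,-.2446,.05],[.6315,-.2065,.018]):
    u=proj(q,X);print(u);cv2.circle(g,(int(u[0]),int(u[1])),3,(0,0,255),-1)
for d in manip.search_frame(q,'weight'): print(d)
cv2.imwrite('pics/e.png',np.hstack([cv2.resize(f,(376,345)),cv2.resize(g,(424,345))]))
print(manip.state()['tool_pos'])
```

```text
[322.75035794 219.70371714]
[322.62805889 211.04279761]
[499.78393024 156.1024002 ]
{'extent': [295.9, 172.3, 343.6, 236.2], 'confidence': 0.65}
[ 0.47931792 -0.24215803  0.14983864]
```

View pics/e.png

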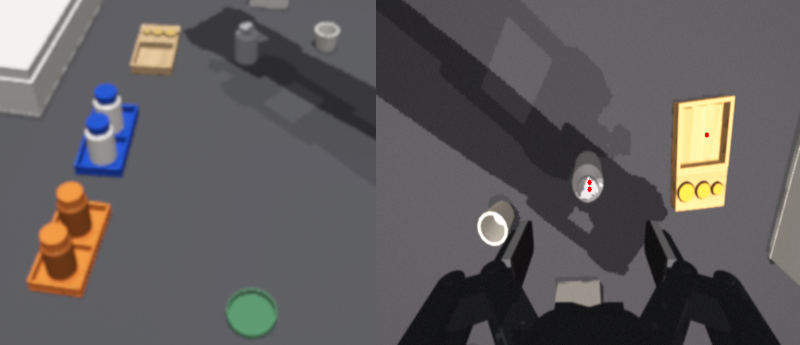

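All four bottles stand in their bays. In the wrist view my projected dots fall on the weight's knob and the centre of the well.

arm_command(moves=[[1,[-0.015,0,0.25],0],[1,[-0.015,0,0.5],0],[1,[-0.015,0,0.65],0],[1,[-0.015,0,0.71],0],[1,[-0.015,0,0.71],0],[-1,[-0.015,0,0.71],0],[-1,[-0.015,0,0.71],0],[-1,[-0.015,0,0.71],0],[-1,[-0.015,0,0.71],0],[-1,[-0.015,0,0.71],0],[-1,[-0.015,0,0.71],0],[-1,[-0.015,0,0.71],0],[-1,[-0.015,0,0.71],0],[-1,[-0.015,0,0.71],0],[-1,[-0.015,0,0.71],0],[-1,[-0.015,0,0.71],0]])

```text
time: 27.67
tool_pos: [0.4794, -0.2466, 0.0456]
tool_rot: [0.001, 0.708, 0.707, 0.0]
contact_force: [-1.8, 0.2, 7.5]
gripper_width: 0.425
grasp_force: 61.0
```

arm_command(moves=[[-1,[0,0,-0.1],0],[-1,[0,0,-0.25],0],[-1,[0,0,-0.4],0],[-1,[0,0,-0.55],0],[-1,[0,0,-0.7],0],[-1,[0.05,0.1,-0.77],0],[-1,[0.1,0.25,-0.77],0],[-1,[0.15,0.4,-0.77],0],[-1,[0.2,0.55,-0.77],0],[-1,[0.26,0.7,-0.77],0],[-1,[0.26,0.85,-0.77],0],[-1,[0.26,0.95,-0.77],0],[-1,[0.26,1,-0.77],0],[-1,[0.26,1,-0.77],0],[-1,[0.26,1,-0.77],0],[-1,[0.26,1,-0.77],0]])

```text
time: 29.0
tool_pos: [0.6273, -0.2068, 0.1582]
tool_rot: [-0.001, 0.708, 0.706, -0.0]
contact_force: [-0.9, -0.4, -4.2]
gripper_width: 0.425
grasp_force: 61.5
```

arm_command(moves=[[-1,[0,0.02,0.1],0],[-1,[0,0.02,0.25],0],[-1,[0,0.02,0.4],0],[-1,[0,0.02,0.52],0],[-1,[0,0.02,0.61],0],[-1,[0,0.02,0.66],0],[-1,[0,0.02,0.69],0],[-1,[0,0.02,0.7],0],[-1,[0,0.02,0.71],0],[-1,[0,0.02,0.71],0],[-1,[0,0.02,0.71],0],[-1,[0,0.02,0.71],0]])

```text
time: 30.0
tool_pos: [0.6321, -0.2071, 0.0535]
tool_rot: [0.001, 0.708, 0.707, 0.0]
contact_force: [-0.2, -0.1, -4.7]
gripper_width: 0.423
grasp_force: 61.5
```

Contact is expected at about 0.0496.

arm_command(moves=[[-1,[0,0,0.01],0],[-1,[0,0,0.015],0],[-1,[0,0,0.02],0],[-1,[0,0,0.025],0],[-1,[0,0,0.025],0],[-1,[0,0,0.025],0]])

```text
time: 30.5
tool_pos: [0.6316, -0.2068, 0.0497]
tool_rot: [-0.0, 0.708, 0.707, -0.0]
contact_force: [-5.4, 2.4, 5.3]
gripper_width: 0.423
grasp_force: 62.4
```

arm_command(moves=[[0.4,[0,0,0],0],[0.4,[0,0,0],0],[0.4,[0,0,0],0],[0.4,[0,0,0],0],[0.4,[0,0,0],0],[0.4,[0,0,0],0],[0.4,[0,0,-0.1],0],[0.4,[0,0,-0.3],0],[0.4,[0,0,-0.5],0],[0.4,[0,0,-0.7],0],[1,[0,-0.3,-1],0],[1,[-0.3,-0.6,-1],0],[1,[-0.6,-1,-1],0],[1,[-0.6,-1,-1],0],[1,[-0.6,-1,-1],0],[1,[-0.6,-1,-1],0],[1,[-0.6,-1,-1],0]])

```text
time: 31.92
tool_pos: [0.4807, -0.2976, 0.2001]
tool_rot: [0.001, 0.709, 0.706, 0.0]
contact_force: [0.6, 1.2, -0.1]
gripper_width: 1.001
grasp_force: 0.0
```

Run:
```python
from h import *
q=manip.grab_frame('top');p=manip.grab_frame('side');c=lambda a:cv2.cvtColor(a['frame'],cv2.COLOR_RGB2BGR)
cv2.imwrite('pics/f.png',np.hstack([cv2.resize(c(p)[130:350,190:430],(376,345)),cv2.resize(c(q)[80:300,140:470],(424,345))]))
```

```text
(no output)
```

View pics/f.png

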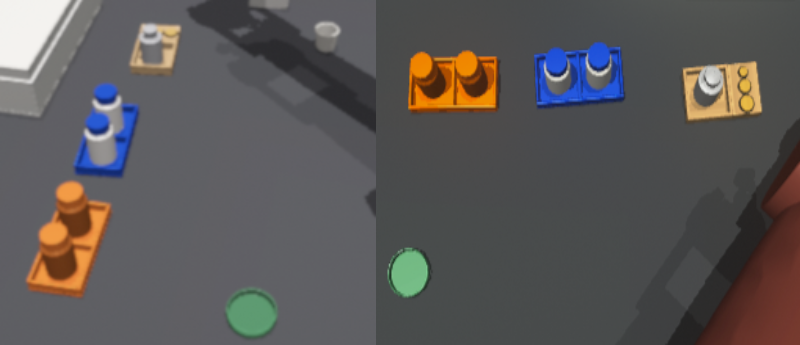

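Both views show all five objects upright in their bays: orange tray near (450,80), blue tray (578,75) and weight in the well (708,85), right-hand view. The dish and crucible haven't moved. Handing in.

```bash
python3 -c "
from plant import manip
print(manip.job_done())"
```

```text
the job is handed in; nothing more can be done
None
```

I handed the job in after about 32 s of robot time: both amber bottles are upright in the orange tray, both blue-capped bottles are in the blue tray, the steel weight is in its well, and the crucible and dish were left where they were.

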